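Centre a shoe heel between the stops of a nailing plate

ROBOT

A 7-joint arm with a two-finger parallel gripper is mounted at the origin on the work surface. World frame = base frame: x ahead of the robot, y to its left, z up, the work surface at z = 0. Lengths are in m, angles in degrees, forces in N, time in s.
With the tool pointing down it reaches from about 0.4 to 0.9 m from the base axis. Payload 5.5 kg.
Tool frame: the origin (TCP) lies at the very end of the fingers, on their centre line; the grasp point (between the pads) lies 19 mm behind it; z points along the fingers, y is the line along which they close (so a half turn about z gives the same grasp; the last joint's range is limited). The gripper opens to 85 mm and grips with 20 to 120 N. Pads are 22 mm wide; open, the fingers measure 114 mm over their backs; the gripper's body (76 mm by 85 mm) begins 54 mm behind the grasp point. The pads swing forward as they close: fully open they stand 13 mm farther back than shut.
Start: joints at [15.08, 28.699, -24.465, 88.831, 12.651, 65.22, -12.049], TCP at [0.65, 0, 0.202] pointing down, gripper open.
Joint ranges: [-164.97, 164.97], [-17.58, 116.51], [-87.97, 89.64], [11.32, 138.91], [-80.73, 260.73], [10.89, 115.49], [-147.41, 147.41]. Speed limits (degrees/s): [147.25, 147.25, 180, 180, 180, 180, 180].

INTERFACE

Orientations are given as a 3x3 rotation matrix whose columns are the frame's x, y, z axes.
In Python, from cell import bot gives the robot as it stands.
- The arm moves only by the tool send_rows, never from a script. Its argument "plan" is one flat list of numbers, 5 for each row, row after row: the shift along the tool's x, y, z normalised to -1 to 1, where 1 is 1000 mm, then the turn about the tool's z normalised to -1 to 1, where 1 is 120 degrees, then the opening, from 0 (shut) to 1 (fully open). In form: [tx, ty, tz, yaw, fingers, tx, ty, tz, yaw, fingers, ...]. A call has 1 to 20 rows; each row shifts and turns the commanded pose from where the row before left it, along the tool's axes as they then stand; what a row does not reach is not made up. A row lasts 1/12 s, in which the tool goes at most 41.7 mm and 7.16 degrees, less where a joint would pass 70% of its speed; a pose out of reach is approached as far as the arm can. A call with a number of a shift or a turn outside -1 to 1 is refused whole. A call with a gripper value outside its range is refused whole. The fingers move at their own pace and stop on an object; the grip force is fixed at half the most. Time passes only in rows, so rows that do not move let the fingers close. It gives the time, the measured TCP pose, the force, the opening and the grip force at its end, in the units of the state.
- bot.get_state(): the state, without advancing time (a new reading comes with each control period).
- bot.camera(name): name is "scene" or "side" or "wrist"; returns a dict with "img" (420x560x3 uint8, red, green, blue), "K" (3x3 intrinsics, pixels), "R" (3x3) and "t" (3): a world point X has camera coordinates R X + t. Camera axes: x right, y down, z forward; pixel columns grow to the right and rows downward; lengths in m; the calibration is good to about 2 mm. A picture is of the moment at which its call begins. There is no depth.
- bot.hand_in(): hands the job in; it is judged then, once.
The state is a dict: "t": time; "joint_positions": joint angles; "qvel": joint speeds; "joint_torque": joint torques, N m; "eef_pos": TCP position; "ee_rot": TCP orientation; "ft_force": force on the tool from outside, world axes, zero at the start; "ft_torque": the same for the moment, N m; "opening": opening from 0.0 (shut) to 1.0 (fully open); "finger_force": force on a finger pad.
Only numpy, scipy, OpenCV 4.12 (cv2) and the standard library are available. Lean on these libraries where they do the work, as an engineer would, in place of code of your own. Each camera call takes 0.05 s, during which the arm holds its last target. There are 200 camera calls.

TASK

Take the low heel with the rounded back out of the rack, stand it on the bare bench and let go of it, then pick it up again and set it upright on the steel plate, centred between the stops and square to them, with its flat front towards the flat stop and its rounded back towards the two posts. Let go of it there, and leave the other two heels standing in the rack.

Things in the scene. Friction and masses are not known exactly. Their poses are not given: they have to be found in the camera images.
- heel: The heel to place: low, stacked brown leather on a black rubber foot, 64 mm long (x), 54 wide (y), 40 high, 110 g, standing upright. D-shaped from above: flat front at x = -32 mm, flat parallel sides to x = +5, then a half circle of radius 27 (rounded back, apex at x = +32). Origin: centre of its underside, halfway along its length; z up.
- heel_front (a point): Centre of the heel's flat front face, 20 mm above its underside.
- heel_tall: Another heel, to be left in the rack: also round-backed, but 66 mm high (60 long, 52 wide). Origin: centre of its underside; flat front at -x.
- heel_square: Another heel, to be left in the rack: 40 mm high, but rectangular from above, 62 mm long (x), 54 wide (y). Origin: centre of its underside.
- rack: Fixed plywood rack, 74 mm deep (x), 224 wide (y), floor 12 thick; origin under its centre, on the bench. Three bays at y = -72, 0, 72 mm, one heel in each (which varies), flat fronts to -x. Bays 64 mm wide between walls 46 high above the floor: no room for fingers at the heels' sides; open above and at both x ends, where the heels' front and back can be gripped.
- stage: Fixed steel plate 190 mm (x) by 130 (y), 14 thick; origin under its centre, on the bench. Flat upright stop, 62 wide, inner face at x = -42 mm; facing it two round posts, diameter 16, at y = -17 and 17, inner sides at x = +42. Both 48 high above the plate. A centred heel (x along the plate's x) has 10 mm to each stop, too little for a finger; the y sides are open.
- stage_mid (a point): Centre of the plate's top face (14 mm above the bench), midway between the stops, marked by a thin cross: the centre of the heel's underside belongs here.
Things that resemble listed ones, but are neither listed nor needed, are in the scene too. Leave any purple look-alike of the heel alone.

How it is judged (in metres and radians):
On the way:
1. the heel stands upright on the bare bench, out of the rack, and has been let go (height (world z) of heel below 0.004 m and angle between heel's own z axis and vertical below 0.1 rad and contact force between the fingers and heel below 0.1 N and linear speed of heel below 0.02 m/s), for 0.2 s.
At the end, for the whole second after the job is handed in: The low round-backed heel stands upright on the plate, released and at rest, centred within 5 mm between flat stop and posts and within 8 mm sideways, square within 0.14 rad (8 degrees), flat front towards the flat stop (x of heel in the frame of stage_mid between -0.005 and 0.005 m and y of heel in the frame of stage_mid between -0.008 and 0.008 m and z of heel in the frame of stage_mid between -0.003 and 0.003 m and angle between heel's own z axis and vertical below 0.06 rad and angle between the x axis of heel and the x axis of stage, either way round below 0.14 rad and x of heel_front in the frame of stage_mid below -0.015 m and linear speed of heel below 0.01 m/s and contact force between the fingers and heel below 0.1 N); the robot touches nothing.
It fails at once if one of the other two heels is moved more than 20 mm or tipped (distance of any of heel_tall, heel_square from where it was at the start of the episode above 0.02 m or angle between any of heel_tall, heel_square's own z axis and vertical above 0.3 rad).
It also fails if it takes over 58 s, if anything falls off the work surface, if the arm or the gripper's body presses on something with over 40 N, if the wrist force passes 120 N, or if a joint passes its speed limit or range.

## Working session

There is one attempt and no reset: what is moved stays moved. The work goes in short steps, Python scripts to look and compute and a tool call to move; the robot and the scene stay as the last step left them, time stands still between calls to the robot, and variables do not carry over. Pictures are saved under pics/ and viewed, at most 10 in all, crops included, and the job is handed in when it is done.

Besides the shell and the picture viewer there is one more tool, called after ">>>" as name(argument=value, ...) on one line, values as JSON. send_rows: Moves the arm, as the interface text tells. Its arguments: {"type":"object","properties":{"plan":{"type":"array","items":{"type":"number"}}},"required":["plan"]}

```bash
mkdir -p pics; ls; cat > h.py <<'E'
import numpy as np, cv2
from cell import bot
def shot(n,f=None):
    c=bot.camera(n)
    if f: cv2.imwrite('pics/'+f,c['img'][:,:,::-1])
    return c
def proj(c,X):
    p=np.asarray(c['K'])@(np.asarray(c['R'])@np.asarray(X,float)+np.asarray(c['t'])); return p[:2]/p[2]
def ray(c,px):
    R=np.asarray(c['R']);d=R.T@np.linalg.solve(np.asarray(c['K']),[px[0],px[1],1.]); return -R.T@np.asarray(c['t']),d
def onz(c,px,z):
    o,d=ray(c,px); return o+d*(z-o[2])/d[2]
def tri(c1,p1,c2,p2):
    (a,u),(b,v)=ray(c1,p1),ray(c2,p2)
    s=np.linalg.lstsq(np.c_[u,-v],b-a,rcond=None)[0]
    P,Q=a+s[0]*u,b+s[1]*v; return (P+Q)/2,np.linalg.norm(P-Q)
E
python3 - <<'E'
from h import *
a=shot('scene','a.png');b=shot('side','b.png');w=shot('wrist','w.png')
for c in (a,b,w): print(np.round(-np.array(c['R']).T@c['t'],3),np.round(c['K'][0],0))
s=bot.get_state();print(s['eef_pos'],s['ee_rot'],s['t'],s['opening'])
E
```

```text
pics
[ 1.13  -0.188  0.629] [380.   0. 289.]
[0.404 0.616 0.736] [438.   0. 282.]
[0.649 0.076 0.373] [293.   0. 274.]
[ 6.49422374e-01 -8.31693357e-06  2.00718517e-01] [[-4.14721210e-05  9.99998913e-01 -1.47416849e-03]
 [ 9.99999996e-01  4.15917418e-05  8.11140507e-05]
 [ 8.11752757e-05 -1.47416512e-03 -9.99998910e-01]] 0.15 0.9996958187525553
```

View pics/a.png

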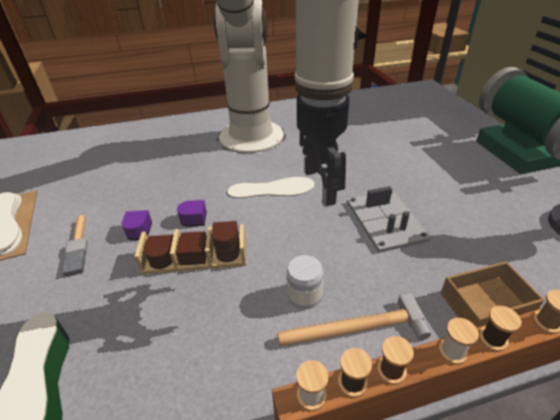

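View pics/b.png

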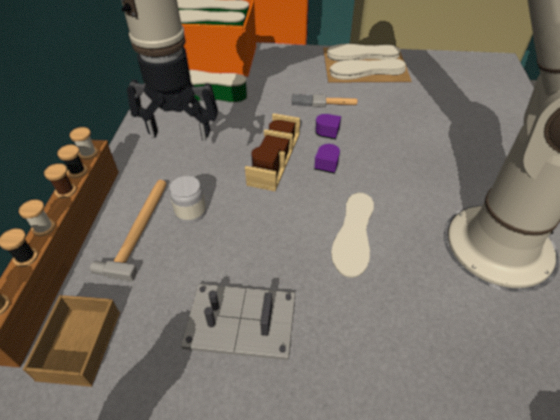

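View pics/w.png

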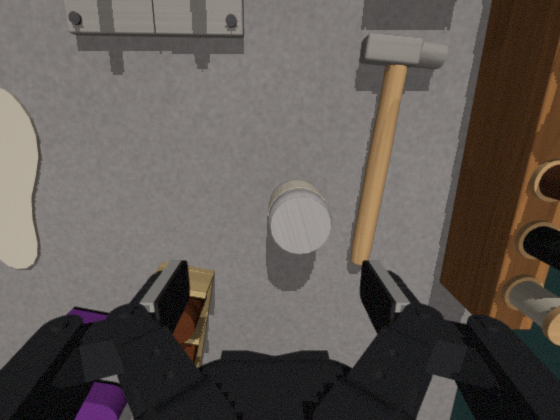

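The scene shows the rack at about (190,250): tall heel in the right bay (225,240), two low heels at (158,250) and (191,247). The stage plate is at (388,215), and there are two purple decoys at (137,224) and (192,212). The side view has the rack at (272,152) and the plate at (240,320); in the wrist view the rack is partly hidden at lower left, and the jar is at (300,215).

```bash
python3 - <<'E'
from h import *
a=shot('scene');b=shot('side')
A=cv2.resize(a['img'][190:290,120:270],None,fx=4,fy=4,interpolation=cv2.INTER_CUBIC)
B=cv2.resize(b['img'][100:200,230:350],None,fx=4,fy=4,interpolation=cv2.INTER_CUBIC)
A=cv2.resize(A,(400,400*100//150));B=cv2.resize(B,(400,333))
im=np.zeros((340,800,3),np.uint8);im[:266,:400]=A[:266];im[:333,400:]=B
im=np.vstack([cv2.resize(a['img'][200:275,125:255],(800,461),interpolation=cv2.INTER_CUBIC)]);
cv2.imwrite('pics/c.png',im[:,:,::-1])
cv2.imwrite('pics/d.png',cv2.resize(b['img'][105:195,235:350],(766,600),interpolation=cv2.INTER_CUBIC)[:,:,::-1])
for p in [(158,250),(191,247),(225,240)]: print('heel',onz(a,p,.05))
print('stage',onz(a,(388,218),.014),onz(b,(241,320),.014))
for p in [(137,224),(192,212)]: print('purple',onz(a,p,.03))
E
```

```text
heel [ 0.50977953 -0.30555285  0.05      ]
heel [ 0.52162796 -0.23759707  0.05      ]
heel [ 0.52211986 -0.16480647  0.05      ]
stage [0.52687734 0.22887749 0.014     ] [0.51749779 0.23246008 0.014     ]
purple [ 0.38533598 -0.35543408  0.03      ]
purple [ 0.37997265 -0.2263121   0.03      ]
```

View pics/c.png

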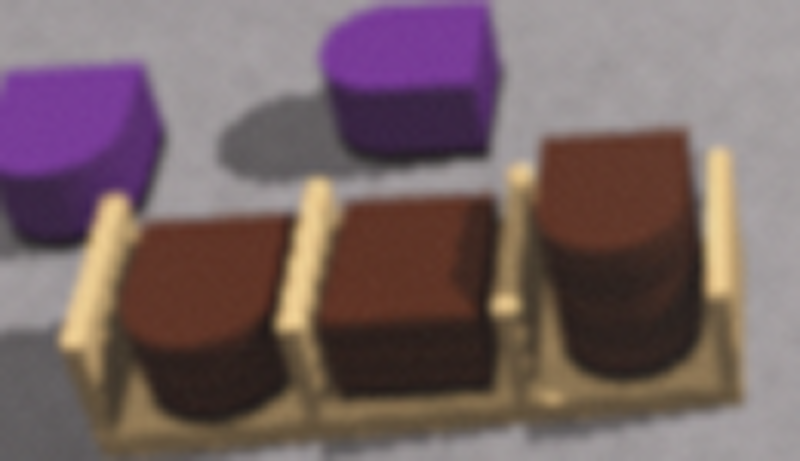

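View pics/d.png

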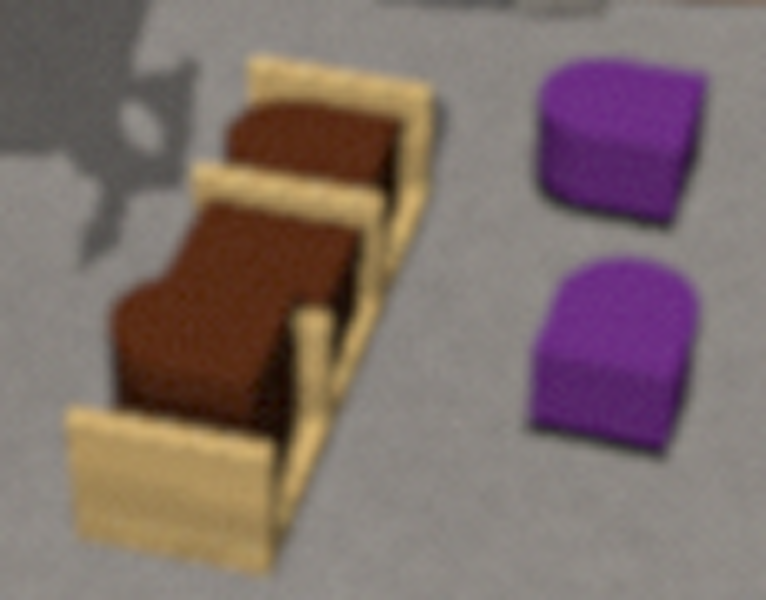

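The target is the left bay in the scene view (rounded back, low, at ~(0.51,-0.305)); the middle one is square and the right one tall. Next I move the wrist camera over the rack.

>>> send_rows(plan=[-0.033,-0.0117,-0.003,0,1,-0.033,-0.0117,-0.003,0,1,-0.033,-0.0117,-0.003,0,1,-0.033,-0.0117,-0.003,0,1,-0.033,-0.0117,-0.003,0,1,-0.033,-0.0117,-0.003,0,1,-0.033,-0.0117,-0.003,0,1,-0.033,-0.0117,-0.003,0,1,-0.033,-0.0117,-0.003,0,1,-0.033,-0.0117,-0.003,0,1,-0.033,-0.0117,-0.003,0,1,-0.033,-0.0117,-0.003,0,1,0,0,0,0,1,0,0,0,0,1])

```text
t: 1.42
eef_pos: [0.5074, -0.3995, 0.2372]
ee_rot: [[0.006, 1.0, -0.001], [1.0, -0.006, -0.001], [-0.001, -0.001, -1.0]]
ft_force: [0.8, 0.5, 0.0]
opening: 1.004
finger_force: 0.0
```

```bash
python3 - <<'E'
from h import *
w=shot('wrist','e.png');import pickle;pickle.dump(w,open('w1.pkl','wb'))
s=bot.get_state();print(np.round(s['eef_pos'],4),np.round(s['ee_rot'],3).tolist(),s['t'])
E
```

```text
[ 0.509  -0.3967  0.2372] [[0.002, 1.0, -0.0], [1.0, -0.002, 0.001], [0.001, -0.0, -1.0]] 1.4667
```

View pics/e.png

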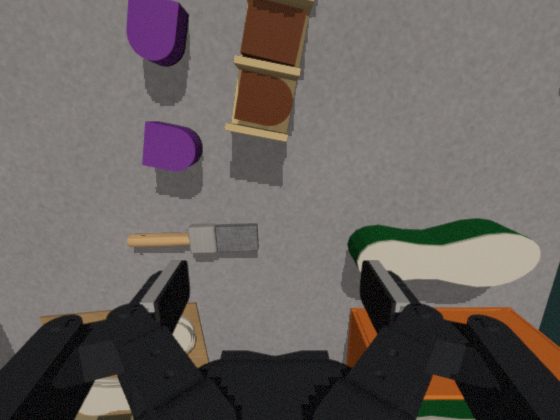

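The wrist view shows the target's D-shaped top at (262,100), front to the left and back to the right. The square heel is at (275,32), and the purple ones are at (172,146) and (157,30). A second view will give me a height.

>>> send_rows(plan=[0.03,0,0,0,1,0.03,0,0,0,1,0.03,0,0,0,1,0,0,0,0,1,0,0,0,0,1,0,0,0,0,1])

```text
t: 1.97
eef_pos: [0.5101, -0.305, 0.2377]
ee_rot: [[-0.002, 1.0, 0.0], [1.0, 0.002, -0.0], [-0.0, 0.0, -1.0]]
ft_force: [0.1, -1.2, -0.3]
opening: 1.002
finger_force: 0.0
```

```bash
cat >> h.py <<'E'
def top(c,near,vmin=70):
    "brown top-face blob nearest pixel -> contour"
    hsv=cv2.cvtColor(c['img'],cv2.COLOR_RGB2HSV)
    m=((hsv[...,0]<15)|(hsv[...,0]>172))&(hsv[...,1]>130)&(hsv[...,2]>vmin)
    m=cv2.morphologyEx(m.astype(np.uint8),cv2.MORPH_OPEN,np.ones((3,3)))
    cs,_=cv2.findContours(m,cv2.RETR_EXTERNAL,cv2.CHAIN_APPROX_NONE)
    cs=[k for k in cs if cv2.contourArea(k)>300]
    return min(cs,key=lambda k:np.linalg.norm(k[:,0].mean(0)-near))[:,0].astype(float)
def rect(c,k,z):
    P=np.array([onz(c,p,z)[:2] for p in k],np.float32)
    (x,y),(w,h),an=cv2.minAreaRect((P*1000).astype(np.float32))
    if w<h: w,h,an=h,w,an+90
    return np.array([x,y])/1000,w,h,(an+90)%180-90
E
python3 - <<'E'
from h import *
import pickle
w1=pickle.load(open('w1.pkl','rb'));w2=shot('wrist');pickle.dump(w2,open('w2.pkl','wb'))
s=bot.get_state();print(np.round(s['eef_pos'],4),np.round(s['ee_rot'],3).tolist(),s['t'])
k1=top(w1,(262,100));r=rect(w1,k1,.052)
q=proj(w2,[*r[0],.052]);k2=top(w2,q)
print(k1.mean(0),k2.mean(0),q,cv2.contourArea(k1.astype(np.float32)),cv2.contourArea(k2.astype(np.float32)))
c1=proj(w1,[*rect(w1,k1,.052)[0],.052]);c2=proj(w2,[*rect(w2,k2,.052)[0],.052])
print('tri',tri(w1,c1,w2,c2))
for z in (.045,.052): print(z,rect(w1,k1,z),rect(w2,k2,z))
v=w2['img'].copy();cv2.drawContours(v,[k2.astype(np.int32)],-1,(0,255,0),1);cv2.imwrite('pics/f.png',v[:,:,::-1])
# purples
for c in (w1,w2):
    hsv=cv2.cvtColor(c['img'],cv2.COLOR_RGB2HSV);m=((hsv[...,0]>130)&(hsv[...,0]<160)&(hsv[...,1]>120)).astype(np.uint8)
    for k in cv2.findContours(m,0,2)[0]:
        if cv2.contourArea(k)>300:
            P=np.array([onz(c,p,.02)[:2] for p in k[:,0]]);print('pur',P.min(0),P.max(0))
E
```

```text
[ 0.5098 -0.3061  0.2376] [[-0.001, 1.0, 0.0], [1.0, 0.001, -0.001], [-0.001, 0.0, -1.0]] 2.0167
[261.05084746  98.85310734] [260.44025157 180.05660377] [263.31432183 181.25228871] 2343.5 1843.5
tri (array([ 0.49604214, -0.30284077,  0.05301694]), np.float64(5.764873500808411e-05))
0.045 (array([ 0.49574951, -0.30239044]), 64.0389404296875, 54.079830169677734, -11.501922607421875) (array([ 0.49576672, -0.30451059]), 64.32653045654297, 54.36235046386719, -11.530593872070312)
0.052 (array([ 0.49597986, -0.30278311]), 62.80942153930664, 53.041473388671875, -11.501930236816406) (array([ 0.49603238, -0.30305289]), 63.093345642089844, 53.32023239135742, -11.5306396484375)
pur [ 0.33205779 -0.38774685] [ 0.41013971 -0.32591516]
pur [ 0.33416152 -0.25996834] [ 0.40680172 -0.19221784]
pur [ 0.33216762 -0.3927354 ] [ 0.41029812 -0.32191417]
pur [ 0.33414688 -0.25901412] [ 0.40649326 -0.18898413]
```

View pics/f.png

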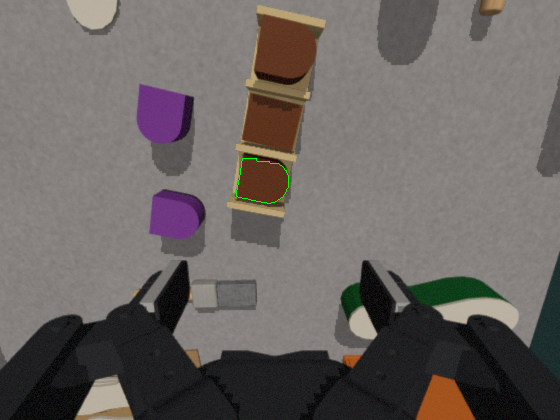

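The overlay follows the target's top at (263,181) well. That gives centre (0.496,-0.303), top 0.053 and heel x axis at -11.5°.

>>> send_rows(plan=[0.003,-0.014,0,0,1,0,0,0,0.048,1,0,0,0,0.048,1,0,0,0.03,0,1,0,0,0.03,0,1,0,0,0.03,0,1,0,0,0.03,0,1,0,0,0.025,0,1,0,0,0,0,1,0,0,0,0,1,0,0,0,0,1])

```text
t: 2.93
eef_pos: [0.4965, -0.304, 0.0937]
ee_rot: [[0.2, 0.98, 0.001], [0.98, -0.2, -0.001], [-0.0, 0.002, -1.0]]
ft_force: [-0.7, 0.1, 0.0]
opening: 1.002
finger_force: 0.0
```

```bash
python3 - <<'E'
from h import *
a=shot('scene');b=shot('side')
s=bot.get_state();print(np.round(s['eef_pos'],4),np.round(s['ee_rot'],4).tolist(),s['t'])
for n,p in dict(jar=(305,302),insL=(230,190),insR=(314,185),hamL=(281,340)).items(): print(n,onz(a,p,0)[:2])
for n,p in dict(jar=(188,215),ins1=(358,195),ins2=(351,273),ham=(160,185)).items(): print(n,onz(b,p,0)[:2])
# stage: grey plate mask check, corners by eye
for p in [(347,203),(396,189),(427,237),(379,246)]: print('st a',onz(a,p,.014)[:2])
for p in [(202,287),(297,290),(293,353),(187,348)]: print('st b',onz(b,p,.014)[:2])
E
```

```text
[ 0.4972 -0.3041  0.0946] [[0.2001, 0.9798, 0.0032], [0.9798, -0.2001, -0.002], [-0.0013, 0.0035, -1.0]] 3.0333
jar [ 0.69186065 -0.03748894]
insL [ 0.27875426 -0.11913614]
insR [0.32677103 0.10864636]
hamL [ 0.75829309 -0.10529252]
jar [ 0.68000186 -0.02446769]
ins1 [ 0.29535444 -0.12262801]
ins2 [0.31461363 0.10096687]
ham [ 0.77039735 -0.11419859]
st a [0.44342782 0.15684127]
st a [0.42776596 0.30433915]
st a [0.61287016 0.2825911 ]
st a [0.60646984 0.16491663]
st b [0.60358644 0.16940411]
st b [0.42013145 0.15956772]
st b [0.41820563 0.28675824]
st b [0.60294282 0.2944473 ]
```

>>> send_rows(plan=[0,-0.001,0.026,0,1,0,0,0.026,0,1,0,0,0.02,0,1,0,0,0.006,0,1,0,0,0,0,1,0,0,0,0,0,0,0,0,0,0,0,0,0,0,0,0,0,0,0,0,0,0,0,0,0,0,0,0,0,0,0,0,0,0,0])

```text
t: 4.03
eef_pos: [0.5004, -0.3061, 0.0223]
ee_rot: [[0.2, 0.98, 0.01], [0.98, -0.2, -0.007], [-0.005, 0.012, -1.0]]
ft_force: [-7.5, 2.2, 35.3]
opening: 0.01
finger_force: 17.3
```

```bash
python3 - <<'E'
from h import *
a=shot('scene');b=shot('side')
s=bot.get_state();print(np.round(s['eef_pos'],4),s['opening'],s['ft_force'],s['t'])
im=np.hstack([cv2.resize(a['img'][170:290,110:230],(400,400),interpolation=2),cv2.resize(b['img'][80:200,230:350],(400,400),interpolation=2)])
cv2.imwrite('pics/g.png',im[:,:,::-1])
E
```

```text
[ 0.4999 -0.306   0.0222] 0.0004860746163064689 [-5.98004638  2.11859474 35.59582298] 4.1333
```

View pics/g.png

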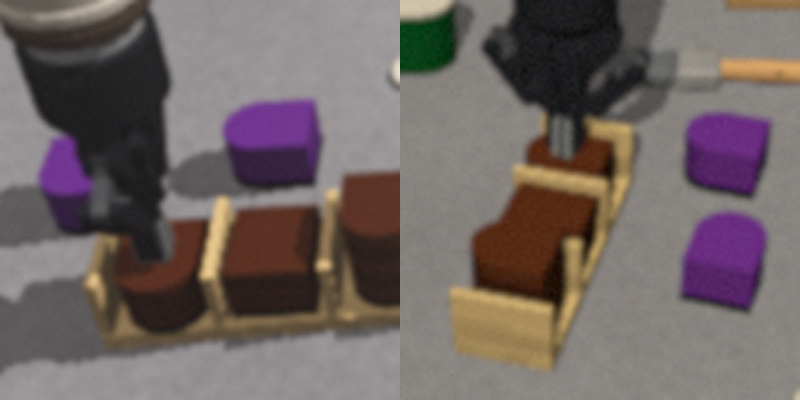

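The fingers have closed shut on top of the heel at about (155,258) in the left half, although the heel still stands in its bay. So the tips are higher than the TCP reading says. I'll raise the tool and check the tip height.

>>> send_rows(plan=[0,0,-0.03,0,0,0,0,-0.03,0,0,0,0,-0.03,0,0,0,0,0,0,0,0,0,0,0,0,0,0,0,0,0])

```text
t: 4.63
eef_pos: [0.4948, -0.3031, 0.1054]
ee_rot: [[0.2, 0.98, 0.001], [0.98, -0.2, -0.001], [-0.001, 0.001, -1.0]]
ft_force: [0.2, 0.1, -0.3]
opening: 0.002
finger_force: 0.0
```

```bash
python3 - <<'E'
from h import *
a=shot('scene');b=shot('side');w=shot('wrist')
s=bot.get_state();p=s['eef_pos'];print(np.round(p,4),s['opening'],np.round(s['ft_force'],1),s['t'])
pa,pb,pw=proj(a,p),proj(b,p),proj(w,p);print(pa,pb,pw)
def crop(c,p,r,n):
    x,y=np.round(p).astype(int);y0=max(0,y-r);x0=max(0,x-r)
    i=c['img'][y0:y0+2*r,x0:x0+2*r].copy();print(x0,y0,i.shape);f=n/(2*r)
    i=cv2.resize(i,None,fx=f,fy=f,interpolation=2);cv2.drawMarker(i,(int((p[0]-x0+.5)*f),int((p[1]-y0+.5)*f)),(0,255,0),0,12,1);
    o=np.zeros((n,n,3),np.uint8);o[:i.shape[0],:i.shape[1]]=i;return o
im=np.hstack([crop(a,pa,40,400),crop(b,pb,40,400)])
cv2.imwrite('pics/i.png',im[:,:,::-1]);
import pickle;pickle.dump(w,open('w3.pkl','wb'))
k=top(w,proj(w,[.496,-.303,.052]));print(rect(w,k,.052))
E
```

```text
[ 0.4937 -0.3023  0.1034] -0.0018070981216242346 [ 1.1 -0.  -0.8] 4.7833
[153.32473262 226.1706375 ] [281.16997362 109.38116307] [275.28316452 243.4600675 ]
113 186 (80, 80, 3)
241 69 (80, 80, 3)
(array([ 0.49843024, -0.30319574]), 63.04617691040039, 53.720672607421875, -11.496490478515625)
```

View pics/i.png

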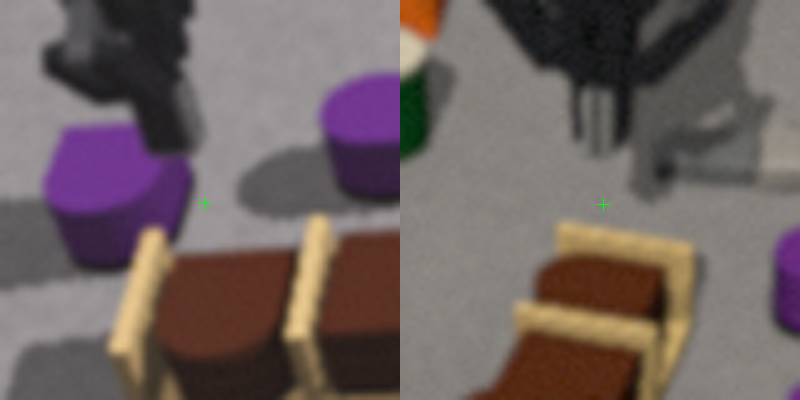

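The green TCP marker lies about 10 px below the actual fingertips in both views, so the real tips differ from the reported TCP. I'll triangulate the offset.

```bash
python3 - <<'E'
from h import *
a=shot('scene');b=shot('side')
s=bot.get_state();p=s['eef_pos'];print(np.round(p,4),np.round(s['ft_force'],1),s['t'])
P,e=tri(a,(149,217),b,(281,100));print(P,e,np.array(s['ee_rot']).T@(P-p))
P,e=tri(a,(147.5,216.5),b,(281,100));print(P,e)
P,e=tri(a,(151,216.5),b,(281,100));print(P,e)
E
```

```text
[ 0.4938 -0.3023  0.1033] [ 0.4 -0.4 -0.6] 4.8833
[ 0.49406059 -0.30450569  0.1291591 ] 0.0004632260650584285 [-0.00211129  0.00059823 -0.02583949]
[ 0.49356163 -0.30645657  0.12929247] 0.0031430475686863133
[ 0.49418815 -0.30091245  0.13055778] 0.0013775211003370712
```

The true tips lie about 28–30 mm above the reported TCP (triangulated 26, contact 30), plus up to 13 mm more when open. I'll correct for this and descend with force checks.

>>> send_rows(plan=[0,0.0035,0,0,1,0,0,0,0,1,0,0,0,0,1,0,0,0,0,1,0,0,0,0,1,0,0,0,0,1,0,0,0.03,0,1,0,0,0.03,0,1,0,0,0.03,0,1,0,0,0.015,0,1,0,0,0,0,1,0,0,0,0,1])

```text
t: 5.88
eef_pos: [0.4975, -0.303, -0.0011]
ee_rot: [[0.2, 0.98, -0.002], [0.98, -0.2, 0.001], [0.001, -0.002, -1.0]]
ft_force: [0.1, 0.1, -0.7]
opening: 1.002
finger_force: 0.0
```

```bash
python3 - <<'E'
from h import *
a=shot('scene');b=shot('side')
s=bot.get_state();p=s['eef_pos'];print(np.round(p,4),s['opening'],np.round(s['ft_force'],1),s['t'])
im=np.hstack([cv2.resize(a['img'][180:280,110:210],(400,400),interpolation=2),cv2.resize(b['img'][80:180,230:330],(400,400),interpolation=2)])
cv2.imwrite('pics/j.png',im[:,:,::-1])
E
```

```text
[ 0.4993 -0.304   0.0009] 1.0025489942552759 [ 1.2 -0.2  0.1] 5.9833
```

View pics/j.png

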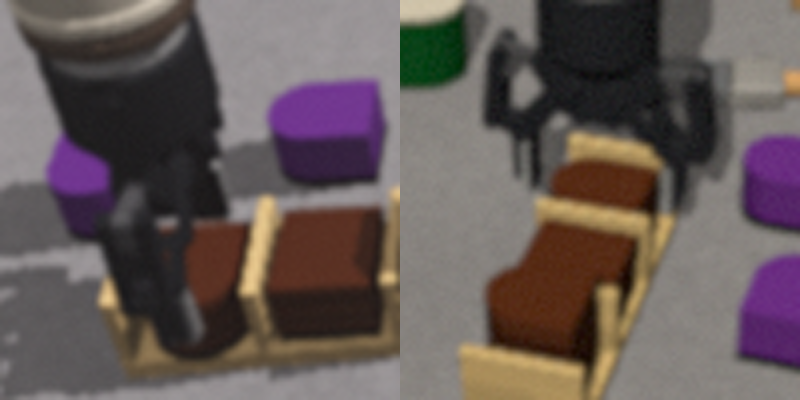

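The fingers now straddle the heel's front and back: back finger at (180,320) in the left half, front finger at (680,190) in the right half. I descend a bit more and close. All picture views are used, so I work from numbers from here on.

>>> send_rows(plan=[0,0,0.01,0,1,0,0,0.007,0,1,0,0,0,0,1,0,0,0,0,0,0,0,0,0,0,0,0,0,0,0,0,0,0,0,0,0,0,0,0,0,0,0,0,0,0,0,0,0,0,0])

```text
t: 6.82
eef_pos: [0.4985, -0.3037, -0.017]
ee_rot: [[0.2, 0.98, 0.001], [0.98, -0.2, -0.0], [-0.0, 0.001, -1.0]]
ft_force: [-0.3, 0.7, 4.9]
opening: 0.738
finger_force: 65.7
```

>>> send_rows(plan=[0,0,-0.02,0,0,0,0,-0.03,0,0,0,0,-0.035,0,0,0,0,-0.035,0,0,0,0,0,0,0,0.034,-0.007,0,0,0,0.034,-0.007,0,0,0,0.034,-0.007,0,0,0,0.034,-0.007,0,0,0,0.034,-0.007,0,0,0,0.034,-0.007,0,0,0,0.034,-0.007,0,0,0,0.034,-0.007,0,0,0,0,0,0,0,0,0,0,0,0,0,0,0,0.035,0,0,0,0,0.035,0,0,0,0,0.03,0,0,0,0,0.015,0,0,0,0,0,0,0])

```text
t: 8.48
eef_pos: [0.4937, -0.0274, -0.0163]
ee_rot: [[0.202, 0.979, -0.008], [0.979, -0.202, -0.0], [-0.002, -0.007, -1.0]]
ft_force: [-0.2, -0.7, -0.5]
opening: 0.739
finger_force: 66.0
```

```bash
python3 - <<'E'
from h import *
s=bot.get_state();print(np.round(s['eef_pos'],4),np.round(s['joint_positions'],0),s['opening'],np.round(s['ft_force'],1),s['t'])
a=shot('scene')
k=top(a,proj(a,[.5,-.02,.05]));print(k.mean(0),proj(a,[.5,-.02,.05]))
E
```

```text
[ 0.4937 -0.0274 -0.0163] [ 15.  32. -18. 118.  18.  32. -27.] 0.7387544412916517 [-0.2 -0.7 -0.5] 8.4833
[391.69473684  73.04210526] [286.34373931 220.25898672]
```

>>> send_rows(plan=[0,0,0.006,0,0,0,0,0.004,0,0,0,0,0,0,0,0,0,0,0,0])

```text
t: 8.87
eef_pos: [0.4982, -0.026, -0.0218]
ee_rot: [[0.2, 0.98, 0.001], [0.98, -0.2, -0.0], [0.0, 0.001, -1.0]]
ft_force: [-0.0, 0.3, -0.6]
opening: 0.742
finger_force: 66.0
```

>>> send_rows(plan=[0,0,0.004,0,0,0,0,0.002,0,0,0,0,0,0,0,0,0,0,0,0])

```text
t: 9.2
eef_pos: [0.4974, -0.0257, -0.0285]
ee_rot: [[0.2, 0.98, -0.0], [0.98, -0.2, 0.0], [-0.0, -0.0, -1.0]]
ft_force: [-0.2, -0.1, -0.6]
opening: 0.738
finger_force: 66.0
```

>>> send_rows(plan=[0,0,0.0015,0,0,0,0,0,0,0,0,0,0,0,0])

```text
t: 9.45
eef_pos: [0.4977, -0.0258, -0.0291]
ee_rot: [[0.2, 0.98, 0.0], [0.98, -0.2, -0.001], [-0.0, 0.0, -1.0]]
ft_force: [-2.3, -0.3, 9.5]
opening: 0.741
finger_force: 67.3
```

>>> send_rows(plan=[0,0,0,0,1,0,0,0,0,1,0,0,0,0,1,0,0,0,0,1,0,0,0,0,1,0,0,0,0,1,0,0,-0.02,0,1,0,0,-0.035,0,1,0,0,-0.035,0,1,0,0,-0.035,0,1,0,0,-0.035,0,1,0,0,-0.035,0,1,0,0,-0.035,0,1,0,0,0,0,1,0,0,0,0,1])

```text
t: 10.7
eef_pos: [0.4993, -0.026, 0.2023]
ee_rot: [[0.2, 0.98, 0.005], [0.98, -0.2, -0.001], [0.0, 0.005, -1.0]]
ft_force: [-0.1, 0.3, -0.5]
opening: 0.999
finger_force: 0.0
```

```bash
python3 - <<'E'
from h import *
import pickle
w=shot('wrist');a=shot('scene');b=shot('side');pickle.dump(w,open('w4.pkl','wb'))
s=bot.get_state();p=s['eef_pos'];print(np.round(p,4),np.round(s['ee_rot'],3).tolist(),s['opening'],s['t'])
q=proj(w,[.4977,-.0258,.04]);k=top(w,q);print(q,k.mean(0),rect(w,k,.04))
K=[]
for c in (a,b):
    q=proj(c,[.4977,-.0258,.04]);k=top(c,q,50);print(q,k.mean(0),cv2.contourArea(k.astype(np.float32)),rect(c,k,.04))
# stage in wrist view? project corners
for X in [(.42,.16),(.42,.29),(.604,.168),(.604,.29)]: print(proj(w,[*X,.014]))
E
```

```text
[ 0.4963 -0.0259  0.1987] [[0.2, 0.98, -0.003], [0.98, -0.2, 0.0], [-0.0, -0.003, -1.0]] 0.9983328659314643 10.85
[272.97712524 187.36199367] [268.29341317 185.98203593] (array([ 0.49655594, -0.02450595]), 61.56052780151367, 52.550907135009766, -11.619117736816406)
[283.74756253 223.36417529] [224.05882353 230.60294118] 339.0 (array([ 0.48315637, -0.16170526]), 55.989593505859375, 54.876766204833984, -17.21947479248047)
[267.55359386 207.80176444] [269.43956044 212.78021978] 632.5 (array([ 0.49666714, -0.01206029]), 79.7318344116211, 62.1460075378418, 81.42322540283203)
[168.49314297  32.34173445]
[ 127.25240084 -118.16990203]
[335.29057825 -15.81805895]
[ 316.81108001 -168.51389847]
```

The heel stands released at (0.4966,-0.0245), yaw -11.6°. I turn the tool -90° for the side grasp and measure again from there.

>>> send_rows(plan=[0,0,0,-0.0577,1,0,0,0,-0.0577,1,0,0,0,-0.0577,1,0,0,0,-0.0577,1,0,0,0,-0.0577,1,0,0,0,-0.0577,1,0,0,0,-0.0577,1,0,0,0,-0.0577,1,0,0,0,-0.0577,1,0,0,0,-0.0577,1,0,0,0,-0.0577,1,0,0,0,-0.0577,1,0,0,0,-0.0577,1,0,0,0,0,1,0,0,0,0,1])

```text
t: 12.1
eef_pos: [0.4965, -0.0257, 0.1986]
ee_rot: [[-0.979, 0.203, -0.003], [0.203, 0.979, 0.001], [0.003, 0.0, -1.0]]
ft_force: [0.2, 0.6, -0.5]
opening: 0.997
finger_force: 0.0
```

```bash
python3 - <<'E'
from h import *
import pickle
w=shot('wrist');w4=pickle.load(open('w4.pkl','rb'))
s=bot.get_state();p=s['eef_pos'];R=np.array(s['ee_rot']);print(np.round(p,4),np.round(R,3).tolist(),np.round(s['joint_positions']),s['t'])
k=top(w,proj(w,[.4966,-.0245,.04]));r=rect(w,k,.04);print(r)
k4=top(w4,(268,186));r4=rect(w4,k4,.04)
P,e=tri(w,proj(w,[*r[0],.04]),w4,proj(w4,[*r4[0],.04]));print('tri',P,e)
print('shift tool',R.T@(P-p))
E
```

```text
[ 0.4967 -0.0257  0.1989] [[-0.979, 0.203, -0.002], [0.203, 0.979, 0.001], [0.002, 0.0, -1.0]] [ 33.  15. -38. 110.  11.  59.  68.] 12.15
(array([ 0.49612985, -0.02524195]), 62.631900787353516, 52.413719177246094, -11.721336364746094)
tri [ 0.49654059 -0.02519471  0.03763394] 0.00038698126127655725
shift tool [-1.07624273e-04  4.10375111e-04  1.61227498e-01]
```

>>> send_rows(plan=[0.007,0,0.03,0,1,0,0,0.035,0,1,0,0,0.035,0,1,0,0,0.035,0,1,0,0,0.035,0,1,0,0,0.03,0,1,0,0,0.019,0,1,0,0,0,0,1,0,0,0,0,1,0,0,0,0,0,0,0,0,0,0,0,0,0,0,0,0,0,0,0,0,0,0,0,0,0,0,0,0,0,0])

```text
t: 13.4
eef_pos: [0.4924, -0.0246, -0.0172]
ee_rot: [[-0.98, 0.2, 0.004], [0.2, 0.98, -0.001], [-0.004, 0.0, -1.0]]
ft_force: [0.1, 1.1, 6.1]
opening: 0.627
finger_force: 63.4
```

Gripped at 53 mm width. I lift and carry it near the stage so that the wrist camera sees the plate.

>>> send_rows(plan=[0,0,-0.02,0,0,0,0,-0.035,0,0,0,0,-0.035,0,0,0,0,-0.035,0,0,0,0,-0.035,0,0,0,0,-0.035,0,0,-0.0103,0.034,0,0,0,-0.0103,0.034,0,0,0,-0.0103,0.034,0,0,0,-0.0103,0.034,0,0,0,-0.0103,0.034,0,0,0,-0.0103,0.034,0,0,0,-0.0103,0.034,0,0,0,-0.0103,0.034,0,0,0,0,0,0,-0.05,0,0,0,0,-0.05,0,0,0,0,0,0,0,0,0,0,0])

```text
t: 14.9
eef_pos: [0.6256, 0.2253, 0.1764]
ee_rot: [[-1.0, -0.005, 0.0], [-0.005, 1.0, -0.0], [-0.0, -0.0, -1.0]]
ft_force: [0.1, 0.9, -1.4]
opening: 0.621
finger_force: 63.4
```

```bash
cat >> h.py <<'E'
def stage(c,mid,name=None,tol=.13):
    "plate: grey, low-saturation, smooth-bright blob within tol of mid; returns hull contour pixels"
    hsv=cv2.cvtColor(c['img'],cv2.COLOR_RGB2HSV)
    H,W=hsv.shape[:2];return hsv
E
python3 - <<'E'
from h import *
import pickle
w=shot('wrist');a=shot('scene');b=shot('side');pickle.dump((w,a,b),open('w5.pkl','wb'))
s=bot.get_state();p=s['eef_pos'];print(np.round(p,4),np.round(s['ee_rot'],3).tolist(),s['opening'],s['t'])
for X in [(.42,.16),(.42,.29),(.604,.168),(.604,.29)]: print(proj(w,[*X,.014]))
for X in [(.38,.22),(.44,.2),(.44,.25),(.51,.20),(.51,.26),(.512,.23),(.6,.2),(.65,.25),(.53,.12),(.5,.33)]:
    print(X,[(np.round(proj(c,[*X,.014])).tolist(),cv2.mean(np.float32(c['img'][max(0,int(q[1])-2):int(q[1])+3,max(0,int(q[0])-2):int(q[0])+3]))[:3] if min(q)>0 else '') for c in (w,b) for q in [proj(c,[*X,.014])]])
E
```

```text
[0.6258 0.2247 0.1765] [[-1.0, -0.005, 0.001], [-0.005, 1.0, -0.0], [-0.001, -0.0, -1.0]] 0.6217666018363845 15.05
[205.71619518 -23.26601055]
[340.7326553  -22.41857048]
[222.92703264 167.44446408]
[329.26442031 167.96655504]
(0.38, 0.22) [([268.0, -74.0], ''), ([317.0, 320.0], (138.88, 134.64000000000001, 130.08))]
(0.44, 0.2) [([248.0, 1.0], (174.05, 168.70000000000002, 161.75)), ([285.0, 308.0], (157.16, 151.48, 141.64000000000001))]
(0.44, 0.25) [([299.0, 1.0], (170.75, 165.0, 158.9)), ([282.0, 332.0], (153.72, 148.52, 138.56))]
(0.51, 0.2) [([249.0, 79.0], (171.84, 166.16, 159.44)), ([248.0, 305.0], (156.16, 150.48, 140.68))]
(0.51, 0.26) [([306.0, 79.0], (170.20000000000002, 164.56, 158.04)), ([243.0, 334.0], (154.72, 149.20000000000002, 139.16))]
(0.512, 0.23) [([278.0, 81.0], (148.44, 143.44, 137.52)), ([244.0, 319.0], (138.88, 134.12, 125.44))]
(0.6, 0.2) [([251.0, 164.0], (170.04, 164.04, 157.52)), ([200.0, 301.0], (154.76, 148.8, 139.4))]
(0.65, 0.25) [([293.0, 206.0], (106.08, 102.28, 100.32000000000001)), ([167.0, 323.0], (120.32000000000001, 117.04, 113.0))]
(0.53, 0.12) [([175.0, 98.0], (155.84, 150.72, 148.08)), ([244.0, 269.0], (142.32, 137.48, 133.12))]
(0.5, 0.33) [([374.0, 69.0], (156.28, 151.24, 148.6)), ([242.0, 373.0], (136.84, 132.68, 128.16))]
```

```bash
cat > st.py <<'E'
from h import *
def cross(c,mid=(.515,.23),yaw=3.,z=.014):
    "two thin dark lines through mid: dark ridge points near each expected axis, line fit, intersection (pixels)"
    g=cv2.GaussianBlur(cv2.cvtColor(c['img'],cv2.COLOR_RGB2GRAY),(3,3),0)
    bh=cv2.morphologyEx(g,cv2.MORPH_BLACKHAT,np.ones((9,9)))
    yy,xx=np.nonzero((bh>9)&(bh<45))
    P=np.c_[xx,yy].astype(float);X=np.array([onz(c,p,z)[:2] for p in P])-mid
    a=np.radians(yaw);u=X@[np.cos(a),np.sin(a)];v=X@[-np.sin(a),np.cos(a)]
    L=[]
    for s in ((abs(v)<.012)&(abs(u)<.033),(abs(u)<.012)&(abs(v)<.055)):
        Q=P[s].astype(np.float32)
        for t in (6,2.5,1.5):
            d=cv2.fitLine(Q,cv2.DIST_HUBER,0,.01,.01).ravel()
            Q=Q[abs((Q-d[2:])@[-d[1],d[0]])<t]
        L.append((d,len(Q)))
    (d1,n1),(d2,n2)=L
    s=np.linalg.solve(np.c_[d1[:2],-d2[:2]],d2[2:]-d1[2:])[0];px=d1[2:]+s*d1[:2]
    def ang(d):
        q=onz(c,px+60*d[:2],z)-onz(c,px-60*d[:2],z); return np.degrees(np.arctan2(q[1],q[0]))
    return px,ang(d1),ang(d2),n1,n2
E
python3 - <<'E'
from st import *
import pickle
w,a,b=pickle.load(open('w5.pkl','rb'));r=[]
for n,c in zip('wab',(w,a,b)):
    try: q=cross(c);r.append(q[0]);print(n,q,onz(c,q[0],.014))
    except Exception as e: print(n,e);r.append(None)
if r[2] is not None: print(tri(w,r[0],b,r[2]))
s=bot.get_state();k=top(w,proj(w,[.633,.225,.22]));print(k.mean(0),rect(w,k,.236),proj(w,[.633,.225,.236]))
E
```

```text
w (array([277.74823,  88.69704], dtype=float32), np.float64(178.68298845036713), np.float64(89.23730613728148), 179, 259) [0.51976649 0.23016387 0.014     ]
a (array([385.2859 , 215.93297], dtype=float32), np.float64(-2.9370933482711634), np.float64(90.48581209559771), 40, 97) [0.51800209 0.22618853 0.014     ]
b (array([239.96931, 317.834  ], dtype=float32), np.float64(178.80434501470634), np.float64(-90.67876963909664), 107, 168) [0.52005888 0.22828589 0.014     ]
(array([0.5198063 , 0.23002359, 0.0170178 ]), np.float64(0.0005168267923171869))
[285.50485437 288.2815534 ] (array([0.62784991, 0.2270549 ]), 60.147769927978516, 52.42219161987305, 0.2724094092845917) [269.94358252 310.29215999]
```

Stage mid is (0.520,0.230), yaw ≈ -1.0°, and plate height checks out. I move the heel over it at a safe height.

>>> send_rows(plan=[0.028,0.0015,0,0.011,0,0.028,0.0015,0,0,0,0.028,0.0015,0,0,0,0.0285,0.0015,0,0,0,0,0,0.035,0,0,0,0,0.035,0,0,0,0,0.03,0,0,0,0,0,0,0,0,0,0,0,0,0,0,0,0,0])

```text
t: 15.88
eef_pos: [0.5143, 0.2334, 0.0777]
ee_rot: [[-1.0, 0.015, 0.002], [0.015, 1.0, 0.001], [-0.002, 0.001, -1.0]]
ft_force: [-0.6, 0.6, -0.0]
opening: 0.622
finger_force: 63.4
```

```bash
python3 - <<'E'
from st import *
P=[]
for i in range(4): s=bot.get_state();w=shot('wrist');P.append(s['eef_pos'])
print(np.round(P,4),np.round(s['ee_rot'],4).tolist(),s['opening'],s['t'])
a=shot('scene');b=shot('side')
p=np.mean(P,0);H=p+[.0065,0,.06]
for c in (w,a,b):
    q=proj(c,H);k=top(c,q,45);print(q,k.mean(0),k.min(0),k.max(0),rect(c,k,H[2]))
E
```

```text
[[0.5143 0.2334 0.0777]
 [0.5149 0.2337 0.0783]
 [0.515  0.2337 0.0783]
 [0.5149 0.2336 0.0782]] [[-0.9999, 0.015, 0.0036], [0.015, 0.9999, 0.0014], [-0.0036, 0.0015, -1.0]] 0.6200963102224137 16.0333
[271.13177745 309.23479181] [274.47016706 286.35560859] [212. 236.] [336. 355.] (array([0.51627509, 0.23511794]), 61.01148986816406, 52.3636474609375, -0.9131088256835938)
[396.94685013 174.34395136] [315.32323232  70.18686869] [269.  63.] [362.  77.] (array([-0.17466599,  0.28244153]), 360.5650329589844, 102.79757690429688, -89.21370816230774)
[232.98833725 282.67542606] [248.42391304 290.63043478] [242. 272.] [255. 310.] (array([0.49528595, 0.24580362]), 70.5689926147461, 19.26483726501465, -89.51976609230042)
```

>>> send_rows(plan=[-0.0015,-0.004,0,0,0,0,0,0,0,0,0,0,0.025,0,0,0,0,0.025,0,0,0,0,0.02,0,0,0,0,0.004,0,0,0,0,0,0,0,0,0,0,0,0])

```text
t: 16.85
eef_pos: [0.5149, 0.2291, 0.0026]
ee_rot: [[-1.0, 0.014, 0.0], [0.014, 1.0, 0.001], [-0.0, 0.001, -1.0]]
ft_force: [0.4, 0.0, -0.4]
opening: 0.622
finger_force: 63.4
```

>>> send_rows(plan=[0,0,0.004,0,0,0,0,0.002,0,0,0,0,0,0,0,0,0,0,0,0])

```text
t: 17.18
eef_pos: [0.5156, 0.2291, -0.0031]
ee_rot: [[-1.0, 0.014, 0.002], [0.014, 1.0, 0.001], [-0.002, 0.001, -1.0]]
ft_force: [0.9, -0.0, 1.9]
opening: 0.621
finger_force: 63.5
```

>>> send_rows(plan=[0,0,0.0015,0,0,0,0,0,0,0,0,0,0,0,0])

```text
t: 17.43
eef_pos: [0.5156, 0.2291, -0.0032]
ee_rot: [[-1.0, 0.014, 0.002], [0.014, 1.0, -0.0], [-0.002, -0.0, -1.0]]
ft_force: [-4.4, -2.3, 16.4]
opening: 0.619
finger_force: 65.5
```

Contact with the plate (16 N). I release, retreat and measure.

>>> send_rows(plan=[0,0,0,0,1,0,0,0,0,1,0,0,0,0,1,0,0,0,0,1,0,0,0,0,1,0,0,0,0,1,0,0,-0.015,0,1,0,0,-0.035,0,1,0,0,-0.035,0,1,0,0,-0.035,0,1,0,0,-0.035,0,1,0,0,-0.035,0,1,0,0,0,0,1,0,0,0,0,1])

```text
t: 18.6
eef_pos: [0.5162, 0.2297, 0.188]
ee_rot: [[-1.0, 0.014, 0.006], [0.014, 1.0, 0.002], [-0.006, 0.002, -1.0]]
ft_force: [-0.2, -0.0, -0.4]
opening: 0.999
finger_force: 0.0
```

```bash
cat > chk.py <<'E'
from st import *
import pickle,sys
w=shot('wrist');b=shot('side');pickle.dump((w,b),open(sys.argv[1],'wb'))
s=bot.get_state();p=s['eef_pos'];print(np.round(p,4),np.round(s['ee_rot'],4).tolist(),s['t'])
k=top(w,proj(w,[.519,.23,.054]));print('heel w',k.mean(0),rect(w,k,.054))
try: q=cross(w,(.52,.23),-1.);print('cross w',q,onz(w,q[0],.014))
except Exception as e: print(e)
k=top(b,proj(b,[.519,.23,.054]),60);print('heel b',k.mean(0),rect(b,k,.054))
E
python3 chk.py w6.pkl
```

```text
[0.5142 0.2282 0.1845] [[-0.9999, 0.0145, -0.0002], [0.0145, 0.9999, -0.0007], [0.0002, -0.0007, -1.0]] 18.7
heel w [273.36065574 189.72131148] (array([0.52011853, 0.23061296]), 62.34939193725586, 52.6153450012207, -0.8421096801757812)
cross w (array([-56.651825, 184.63705 ], dtype=float32), np.float64(92.80844525180363), np.float64(88.87547580868772), 63, 123) [ 0.51198497 -0.16684874  0.014     ]
heel b [240.224 312.176] (array([0.51978882, 0.2372226 ]), 67.55912780761719, 62.782203674316406, 89.12503814697266)
```

Heel is at (0.5201,0.2306), yaw -0.8°, against the stage's (0.5198,0.230), -1.0°. One more viewpoint, also clear of the plate, will check height and centring.

>>> send_rows(plan=[-0.036,0,0,0,1,-0.036,0,0,0,1,-0.036,0,0,0,1,0,0,0,0,1,0,0,0,0,1,0,0,0,0,1])

```text
t: 19.2
eef_pos: [0.6207, 0.2273, 0.1824]
ee_rot: [[-1.0, 0.014, -0.004], [0.014, 1.0, -0.0], [0.004, -0.0, -1.0]]
ft_force: [-0.5, 0.4, -0.4]
opening: 0.999
finger_force: 0.0
```

```bash
python3 chk.py w7.pkl; python3 - <<'E'
from st import *
import pickle
w6,_=pickle.load(open('w6.pkl','rb'));w7,b=pickle.load(open('w7.pkl','rb'));w5=pickle.load(open('w5.pkl','rb'))[0]
c=[]
for w in (w6,w7):
    k=top(w,proj(w,[.52,.23,.054]));r=rect(w,k,.054);c.append(proj(w,[*r[0],.054]))
P,e=tri(w6,c[0],w7,c[1]);print('heel top',P,e)
# stop and posts: dark top pixels in w7 at z=.062
g=cv2.cvtColor(w7['img'],cv2.COLOR_RGB2HSV);m=((g[...,2]<75)&(g[...,1]<90)).astype(np.uint8)
for k in cv2.findContours(m,0,1)[0]:
    if cv2.contourArea(k)>25:
        Q=np.array([onz(w7,p,.062)[:2] for p in k[:,0]])
        if abs(Q.mean(0)-[.52,.23]).max()<.08: print('dark',Q.min(0),Q.max(0))
E
```

```text
[0.6207 0.2277 0.1837] [[-0.9999, 0.0125, -0.0022], [0.0125, 0.9999, -0.0003], [0.0022, -0.0003, -1.0]] 19.3
heel w [274.4953271   85.84579439] (array([0.52085217, 0.23056836]), 61.72688293457031, 52.52200698852539, -0.7759628295898438)
cross w (array([-2.4304902e+05,  1.2600000e+02], dtype=float32), np.float64(89.22014125600504), np.float64(89.22877833561977), 3, 135) [-2.38371439e+00 -2.15473981e+02  1.40000000e-02]
heel b [240.59813084 308.93457944] (array([0.51945758, 0.23184143]), 63.0579833984375, 56.53759765625, 0.7311611771583557)
heel top [0.52067354 0.23058775 0.05187787] 3.0407168862634042e-05
dark [0.59172    0.26926312] [0.60088981 0.27844857]
dark [0.56108712 0.23726193] [0.57062438 0.2489917 ]
dark [0.55978455 0.2099516 ] [0.56747276 0.22068729]
dark [0.46642435 0.20037574] [0.48693126 0.25923098]
```

```bash
python3 -c "
from cell import bot
print(bot.hand_in())"
```

```text
the job is handed in; nothing more can be done
None
```

The low round-backed heel was stood on the bench and released, then re-gripped and set upright on the plate. It measured about 1 mm off centre and square within about 0.5°, flat front to the flat stop; the job is handed in (no verdict returned), and I never touched the other two heels, though I did not re-measure them at the end.

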